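# Release a paddle latch and open the sample chest

### The job

Open the sample chest: gently lift the steel paddle on its lid until you feel the hidden pawl let go and the lid spring slightly off its seal, no further (the latch's slack differs every time, so go by feel and never force the paddle against its end), and let it spring back down. Then swing the lid open by its black pull handle, never by the paddle, to about 70 degrees so that it stays up by itself, leaving the jars inside and the things around the chest undisturbed.

Things in the scene. Friction and masses are not known exactly. Their poses are not given: they have to be found in the camera images.
- chest: Light grey insulated sample chest with dark blue trim, fixed to the worktop: 200 (x) x 260 (y) x 128 mm high with its lid shut (shell 100, lid 28). Origin: centre of its underside. x runs from its front (latch and handle side, towards the robot) to the hinge at the back, y to its left, z up
- lid_hinge (a point): middle of the lid's hinge line, on the chest's top back edge, 100 mm behind its origin and 100 mm up; the hinge line runs along the chest's y
- lid (a joint): lid angle, rad: 0 shut, grows as the front edge rises, stop at 1.45. 0.5 to 0.7 kg, on a stiff friction hinge that holds it at any angle (12 to 15 N at the handle to lift it). Latched it reads 0.005 to 0.01. When the pawl lets go, a spring pin in the rim pops it up by 2 to 3 mm more at the front edge (to about 0.02 rad) and holds it there
- paddle (a joint): paddle angle, rad: 0 down, grows as its front bar is lifted; springs back. Free through the slack (0.05 to 0.9 rad, unseen, different every time; 1 N at the bar), then it draws the pawl (2 to 7 N more); 0.25 rad on, at 0.25 to 1.15, the pawl is clear, the lid pops and the load on the hand drops at once; about 0.08 rad later (5 to 8 mm of lift) the pawl meets a hard buffer
- paddle_pivot (a point): the paddle's hinge pin, fixed to the lid 10 mm above its top, 55 mm left of the chest's middle and 35 mm in front of it; axis along the chest's y. Just behind it stands a dark steel hood, 30 mm high
- paddle_grip (a point): centre of the round steel bar along the paddle's front end: 46 mm long (y), 13 mm thick, 60 mm in front of the pin and 23 mm above the lid's top when down (16 mm of air below it). Best pinched over its two ends, from above, fingers closing along y: it can pivot between the fingertips (their friction adds some 5 N), so the fingers may stay upright; clear at both sides
- lid_handle (a point): centre of the black pull handle's bar: 16 mm wide (y), 56 long (x, front to back), 14 high, centre 28 mm above the lid's top, on two legs with 21 mm of air under it; 55 mm right of the chest's middle, 172 mm in front of the hinge line. Pinched across its width it too can pivot between the fingertips
- keeper: hidden: steel ledge (40 mm wide) inside the front wall that the pawl catches under; origin same as the chest's. Loaded with about 20 N by the shut lid; pulling on the lid while it is latched adds to that
- buffer: hidden: rubber-faced stop inside the lid that ends the pawl's travel; origin on the lid's hinge line. The lever is about 4 to 1: each newton too much on the bar at the paddle's end presses it with 4 N; lifting the lid by the paddle presses it with some 20 N
- jar_2: white sample jar with blue cap, 46 mm across, 70 mm high, standing in the chest; origin at its underside
- jar_4: white sample jar with red cap, 52 mm across, 80 mm high, standing in the chest; origin at its underside
- timer: small white bench timer, 52 x 62 x 34 mm, left of the chest near its front; origin at its underside
- jar_3: amber sample jar with white cap, 50 mm across, 85 mm high, left of the chest; origin at its underside
- marker_1: blue and white marker pen, 131 mm long, 15 mm thick, lying right of the chest; origin at its underside

How it is judged:
By the outcome, as a careful person would: the job done as asked, in the order asked, and still so for the second after the job is handed in, with the robot touching nothing.
It also fails if it takes over 67 s, if anything falls off the work surface, if the arm or the gripper's body presses on something with over 40 N, if the wrist force passes 120 N, or if a joint passes its speed limit or range.

### The arm

A 6-joint arm with a two-finger parallel gripper is mounted at the origin on a cart in front of the work surface, level with it; the furniture and walls round the work are solid. World frame = base frame: x ahead of the robot, y to its left, z up, the work surface at z = 0. Lengths are in m, angles in rad, forces in N, time in s.
With the tool pointing down it reaches from about 0.35 to 0.925 m from the base axis. Payload 6.4 kg.
Tool frame: the origin (TCP) lies at the very end of the fingers, on their centre line; the grasp point (between the pads) lies 19 mm behind it (ctrl.tcp_to_grasp is the distance from the TCP to the grasp point, in m); z points along the fingers, y is the line along which they close (so a half turn about z gives the same grasp; the last joint's range is limited). The gripper opens to 94 mm and grips with 3 to 60 N. Pads are 16 mm wide; open, the fingers measure 119 mm over their backs; the gripper's body (75 mm by 177 mm) begins 78 mm behind the grasp point.
Start: joints at [-1.444, 0.245, 1.558, -0, 1.339, -0.174], TCP at [0.193, -0.621, 0.205] pointing down, gripper open.
Joint ranges: [-3.13, 3.13], [-1.02, 2.26], [0.13, 2.54], [-0.95, 4.09], [0.21, 2.88], [-2.74, 2.74]. Speed limits (rad/s): [2.57, 2.57, 3.14, 3.14, 3.14, 3.14].

### API

Orientations are given as a rotation vector (axis times angle).
In Python, from station import ctrl, grab_frame, ticket gives the robot as it stands.
- The arm moves only by the shell command python3 -m jog 'ROWS'. ROWS is JSON, a list that holds one entry, the list of rows, each a list of 7 numbers: the shift along the tool's x, y, z in mm, then the turn, a rotation vector about the tool's x, y, z in degrees, then the opening, from 0 (shut) to 1 (fully open). A call has 1 to 10 rows; each row is the pose to reach, as a shift and turn from the pose commanded when the call began, along the tool's axes at that moment; what a row does not reach only later rows make up. A row lasts 1/12 s, in which the tool goes at most 41.7 mm and 7.16 degrees, less where a joint would pass 70% of its speed; a pose out of reach is approached as far as the arm can. A call with a gripper value outside its range is refused whole. The fingers move at their own pace and stop on an object; the grip force is fixed at half the most. Time passes only in rows, so rows that repeat a pose let the fingers close. It gives the time, the measured TCP pose, the force, the opening and the grip force at its end, in the units of the state.
- ctrl.get_state(): the state, without advancing time (a new reading comes with each control period).
- grab_frame(name): name is "side" or "top" or "wrist"; returns a dict with "color" (420x560x3 uint8, red, green, blue), "range_z" (420x560 float32, m along the optical axis (not along the pixel's ray), 0 where there is no reading), "fx", "fy", "cx", "cy" (pixels), "dist_coeffs" ([k1, k2, p1, p2, k3] as OpenCV has them; the pictures are not rectified), "rvec" (rotation vector, rad) and "tvec" (3), from world to camera coordinates, as OpenCV has them; the wrist camera has in their place "T_tool_cam" (4x4, takes a point from camera to tool coordinates, whose origin is the TCP and whose axes are the flange's). Camera axes: x right, y down, z forward; pixel columns grow to the right and rows downward; lengths in m; the calibration is good to about 2 mm. A picture is of the moment at which its call begins: read the wrist's pose just before it.
- ticket.close_job(): hands the job in; it is judged then, once.
The state is a dict: "clock": time; "joints": joint angles; "dq": joint speeds; "effort": joint torques, N m; "tcp_pos": TCP position; "ee_rot": TCP orientation; "wrist_force": force on the tool from outside, world axes, zero at the start; "moment": the same for the moment, N m; "opening": finger opening in m; "grip_force": force on a finger pad.
Only numpy, scipy, OpenCV 4.12 (cv2) and the standard library are available. Lean on these libraries where they do the work, as an engineer would, in place of code of your own. Each camera call takes 0.05 s, during which the arm holds its last target. There are 200 camera calls.

## Working session

There is one attempt and no reset: what is moved stays moved. The work goes in short steps, Python scripts to look and compute and a shell command to move; the robot and the scene stay as the last step left them, time stands still between calls to the robot, and variables do not carry over. Pictures are saved under pics/ and viewed, at most 10 in all, crops included, and the job is handed in when it is done.

```bash
ls; mkdir -p pics
python3 - <<'E'
from station import ctrl, grab_frame
import cv2,numpy as np
for n in ("top","side"):
    f=grab_frame(n); cv2.imwrite(f"pics/{n}0.png",f["color"][:,:,::-1]); np.savez(f"{n}0.npz",**f)
    print(n,f["fx"],f["cx"],f["dist_coeffs"],f["rvec"],f["tvec"])
print(ctrl.get_state(),ctrl.tcp_to_grasp)
E
```

```text
pics
top 543.5197513505914 278.9120846806146 [-0.16947327  0.          0.          0.          0.        ] [ 2.1216224  -2.09889259  0.23251146] [-0.05882357  0.55023981  1.05058894]
side 387.5259396825812 281.8384402055224 [-0.05213393  0.          0.          0.          0.        ] [ 0.62705476  2.89121223 -0.7022014 ] [ 0.5096723  -0.10016149  1.02922947]
{'clock': 0.1, 'joints': array([-1.44408292e+00,  2.45718805e-01,  1.55890676e+00, -8.10331903e-06,
        1.33867744e+00, -1.74088131e-01]), 'dq': array([-0.00052516,  0.00034947, -0.00395727,  0.0002381 ,  0.00109444,
       -0.00096285]), 'effort': array([ 1.02788217e-03, -4.16915345e+01, -3.15524733e+01,  6.87418389e-02,
        3.09641648e-02, -6.70537929e-05]), 'tcp_pos': array([ 0.19252688, -0.62026332,  0.20446394]), 'ee_rot': array([-3.10443636e+00, -4.70465300e-01, -5.12237951e-05]), 'wrist_force': array([1.41523531, 0.67113946, 0.1693567 ]), 'moment': array([0.01321116, 0.02383159, 0.01905791]), 'grip_force': 0.0, 'opening': 0.09397075351085757} 0.0188
```

View pics/top0.png

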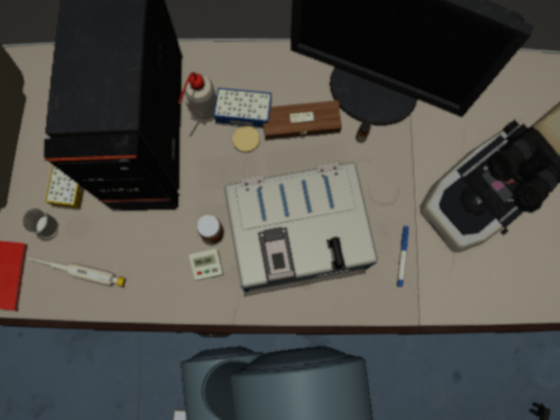

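View pics/side0.png

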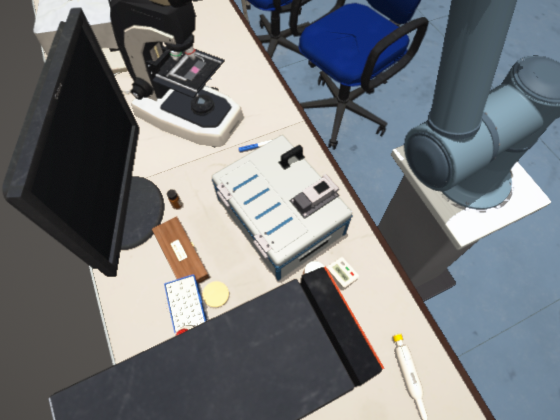

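Top view: lid corners at about (226,184), (355,165), (375,263), (240,287); paddle at (278,255), black handle at (336,254), timer at (206,264), amber jar at (209,228), marker at (403,256). Side view agrees.

```bash
cat > h.py <<'E'
import cv2,numpy as np
from scipy.spatial.transform import Rotation as R
def cloud(f,T=None):
    z=f["range_z"].astype(float); h,w=z.shape
    K=np.array([[f["fx"],0,f["cx"]],[0,f["fy"],f["cy"]],[0,0,1.]])
    u,v=np.meshgrid(np.arange(w),np.arange(h))
    p=cv2.undistortPoints(np.stack([u,v],-1).reshape(-1,1,2).astype(float),K,np.array(f["dist_coeffs"],float)).reshape(h,w,2)
    c=np.dstack([p*z[...,None],z])
    if T is None:
        M=cv2.Rodrigues(np.array(f["rvec"],float))[0]; W=(c-np.array(f["tvec"]).ravel())@M
    else: W=c@T[:3,:3].T+T[:3,3]
    W[z<=0]=np.nan
    return W
E
python3 - <<'E'
from h import *
f=dict(np.load("top0.npz")); W=cloud(f); z=W[...,2]
print("table z",np.nanmedian(W[150:200,190:220,2]))
c=f["color"].astype(int)
m=((abs(z-.128)<.008)).astype(np.uint8); m[:,:200]=0;m[:,400:]=0;m[:150]=0;m[300:]=0
m=cv2.morphologyEx(m,cv2.MORPH_CLOSE,np.ones((5,5)))
n,l,s,ce=cv2.connectedComponentsWithStats(m); k=1+s[1:,4].argmax(); mm=l==k
P=W[mm]; P=P[np.isfinite(P).all(1)&(abs(P[:,2]-.128)<.012)]
print("lid z",np.median(P[:,2]))
r=cv2.minAreaRect(P[:,:2].astype(np.float32)*1000);print(r);
def blob(name,mask):
    Q=W[mask];Q=Q[np.isfinite(Q).all(1)];print(name,len(Q),np.median(Q,0),Q.min(0),Q.max(0))
    print(cv2.minAreaRect(Q[:,:2].astype(np.float32)*1000))
reg=np.zeros(z.shape,bool);reg[225:285,318:352]=1
blob("handle",reg&(c.sum(2)<110)&(z>.145))
reg[:]=0;reg[220:290,255:305]=1
blob("pad",reg&(z>.14))
blob("hood",reg&(z>.15))
cv2.imwrite("pics/crop0.png",cv2.resize(f["color"][150:310,185:415,::-1],None,fx=3,fy=3,interpolation=cv2.INTER_CUBIC))
E
```

```text
table z -8.666707619903894e-06
lid z 0.12953144653236315
((523.9476318359375, -91.98258972167969), (208.31517028808594, 265.4532775878906), 11.290364265441895)
handle 216 [ 0.45960452 -0.15891186  0.16381697] [ 0.43434826 -0.17078823  0.14520351] [ 0.48562171 -0.14766507  0.16810297]
((459.8855285644531, -159.00955200195312), (51.69441223144531, 14.172294616699219), 11.800241470336914)
pad 1057 [ 0.45569316 -0.04812018  0.15854325] [ 0.40852169 -0.07940349  0.141382  ] [ 0.50711138 -0.02337536  0.16397859]
((458.6745910644531, -47.803619384765625), (94.97793579101562, 45.64020919799805), 11.75037670135498)
hood 1046 [ 0.45552875 -0.04813153  0.15856186] [ 0.40852169 -0.07940349  0.15041033] [ 0.50711138 -0.02337536  0.16397859]
((458.6745910644531, -47.803619384765625), (94.97793579101562, 45.64020919799805), 11.75037670135498)
```

View pics/crop0.png

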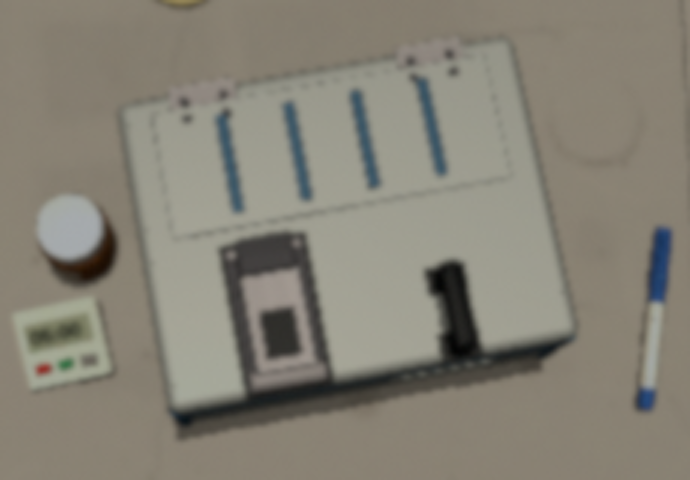

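```bash
cat >> h.py <<'E'
def goto(s,pos,yaw):
    """shift (mm) and turn (deg) in tool axes to reach TCP pos, tool down, tool y along heading yaw+90 (mod 180)"""
    M=R.from_rotvec(s["ee_rot"]); best=None
    for k in (0,np.pi):
        T=R.from_euler("z",yaw+k)*R.from_euler("x",np.pi)
        d=(M.inv()*T).as_rotvec()
        if best is None or np.linalg.norm(d)<np.linalg.norm(best): best=d
    sh=M.inv().apply(np.array(pos)-s["tcp_pos"])*1000
    print("shift",sh.round(1),"turn",np.degrees(best).round(2))
E
python3 - <<'E'
from h import *
from station import ctrl
s=ctrl.get_state()
print(R.from_rotvec(s["ee_rot"]).as_matrix().round(3))
goto(s,[.418,-.0563,.235],np.radians(11.6))
goto(s,[.418,-.0563,.235],np.radians(11.6)+np.pi)
E
```

```text
[[ 0.955  0.296 -0.   ]
 [ 0.296 -0.955  0.002]
 [ 0.    -0.002 -1.   ]]
shift [ 382.5 -471.9  -29.6] turn [-0.1  -0.01  5.63]
shift [ 382.5 -471.9  -29.6] turn [-0.1  -0.01  5.63]
```

```bash
python3 -m jog '[[[38,-47,-30,0,0,3,1],[76,-94,-30,0,0,5.6,1],[114,-141,-30,0,0,5.6,1],[140,-173,-30,0,0,5.6,1],[165,-204,-30,0,0,5.6,1],[190,-235,-30,0,0,5.6,1],[216,-266,-30,0,0,5.6,1],[240,-297,-30,0,0,5.6,1],[266,-328,-30,0,0,5.6,1],[290,-358,-30,0,0,5.6,1]]]'
python3 - <<'E'
from h import *
from station import ctrl
s=ctrl.get_state();print(s["joints"]); goto(s,[.418,-.0563,.235],np.radians(11.6))
E
```

```text
clock: 0.93
tcp_pos: [0.3454, -0.2363, 0.2351]
ee_rot: [-3.125, -0.317, -0.0]
wrist_force: [2.1, -0.1, -0.1]
opening: 0.0942
grip_force: 0.0
[-8.72501548e-01 -3.63644692e-01  2.08491402e+00  1.67693338e-04
  1.42038742e+00  4.95991004e-01]
shift [ 1.072e+02 -1.618e+02  1.000e-01] turn [-0.01 -0.01 -0.01]
```

```bash
python3 -m jog '[[[23,-28,0,0,0,0,1],[46,-57,0,0,0,0,1],[70,-86,0,0,0,0,1],[92,-114,0,0,0,0,1],[92,-114,0,0,0,0,1],[92,-114,0,0,0,0,1],[92,-114,0,0,0,0,1],[92,-114,0,0,0,0,1]]]'
python3 - <<'E'
from h import *
from station import ctrl,grab_frame
s=ctrl.get_state();print(s["dq"].round(3)); goto(s,[.418,-.0563,.235],np.radians(11.6))
f=grab_frame("wrist");np.savez("w1.npz",ee=s["ee_rot"],tp=s["tcp_pos"],**f)
T=np.eye(4);T[:3,:3]=R.from_rotvec(s["ee_rot"]).as_matrix();T[:3,3]=s["tcp_pos"]
W=cloud(f,T@f["T_tool_cam"]);np.save("W1.npy",W)
cv2.imwrite("pics/w1.png",f["color"][:,:,::-1])
E
```

```text
clock: 1.6
tcp_pos: [0.4121, -0.1091, 0.2352]
ee_rot: [3.126, 0.316, -0.001]
wrist_force: [0.0, 0.2, 1.5]
opening: 0.0942
grip_force: 0.0
[-0.013  0.    -0.003  0.003 -0.     0.001]
shift [ 16.4 -50.6   0.2] turn [-0.    0.02 -0.07]
```

View pics/w1.png

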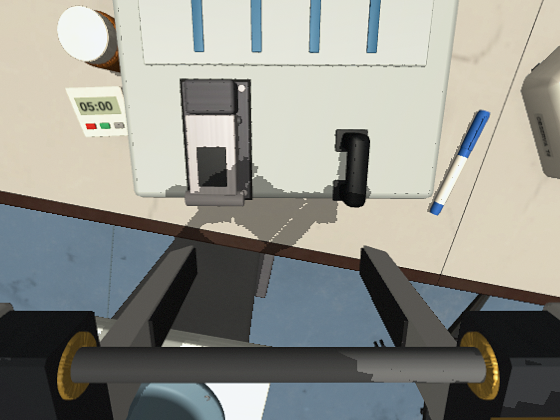

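The wrist view shows the bar at about (214,199), columns 186–243, the handle at (357,170), and the lid squarely aligned with the picture axes.

Run:
```python
from h import *
from station import ctrl
W=np.load("W1.npy"); z=W[...,2]; c=np.load("w1.npz")["color"].astype(int)
def rect(n,m):
    Q=W[m];print(n,len(Q),cv2.minAreaRect(Q[:,:2].astype(np.float32)*1000),Q[:,2].max().round(4),np.median(Q[:,2]).round(4))
v,u=np.mgrid[:420,:560]
rect("bar",(u>180)&(u<250)&(v>191)&(v<212)&(z>.147)&(z<.17))
rect("bar+paddle",(u>175)&(u<256)&(v>70)&(v<212)&(z>.14)&(z<.17))
rect("handle",(u>325)&(u<380)&(v>125)&(v<212)&(z>.155)&(z<.175))
l=(u>150)&(u<430)&(v>70)&(v<180)&(abs(z-.128)<.006)
e=(abs(z-.128)<.006)&(u>115)&(u<450)&(v<200); rect("lid part",e); print(np.nanmedian(z[l]))
for uu in (160,290,420): # front edge
    col=e[:,uu]; print(uu,W[np.where(col)[0].max(),uu])
g=np.array([.418,-.0563,.1])
```

```text
bar 827 ((418.11181640625, -56.44332504272461), (12.029598236083984, 46.25727462768555), 11.133493423461914) 0.16 0.1573
bar+paddle 6513 ((458.26873779296875, -48.34009552001953), (93.85294342041016, 46.22947311401367), 11.40619945526123) 0.1613 0.1578
handle 1554 ((461.9844970703125, -159.67269897460938), (54.43351364135742, 16.55255889892578), 11.387019157409668) 0.1654 0.1626
lid part 55428 ((496.6456604003906, -97.50946044921875), (153.9939422607422, 260.8095397949219), 11.363304138183594) 0.1339 0.1286
0.12818622815695913
160 [ 0.40212585 -0.00595618  0.12548685]
290 [ 0.42368999 -0.11760403  0.12494101]
420 [ 0.44515151 -0.2307009   0.12282149]
```

```bash
python3 -m jog '[[[8,-25,0,0,0,0.2,1],[16.5,-51,0,0,0,0.2,1],[16.5,-51,30,0,0,0.2,1],[16.5,-51,60,0,0,0.2,1],[16.5,-51,80,0,0,0.2,1],[16.5,-51,80,0,0,0.2,1],[16.5,-51,80,0,0,0.2,1],[16.5,-51,80,0,0,0.2,1]]]'
python3 - <<'E'
from h import *
from station import ctrl
s=ctrl.get_state(); goto(s,[.4185,-.0565,.134],np.radians(11.35))
E
```

```text
clock: 2.32
tcp_pos: [0.4191, -0.056, 0.1569]
ee_rot: [3.125, 0.31, 0.003]
wrist_force: [0.6, 0.3, -0.2]
opening: 0.0939
grip_force: 0.0
shift [-0.8  0.3 22.9] turn [ 0.07 -0.1  -0.01]
```

```bash
python3 -m jog '[[[-0.7,0.3,12,0,0,0,1],[-0.7,0.3,22,0,0,0,1],[-0.7,0.3,22,0,0,0,0.7],[-0.7,0.3,22,0,0,0,0.6],[-0.7,0.3,22,0,0,0,0.5],[-0.7,0.3,22,0,0,0,0.4],[-0.7,0.3,22,0,0,0,0.3],[-0.7,0.3,22,0,0,0,0.3],[-0.7,0.3,22,0,0,0,0.3],[-0.7,0.3,22,0,0,0,0.3]]]'
```

```text
clock: 3.15
tcp_pos: [0.418, -0.0565, 0.1338]
ee_rot: [3.122, 0.314, 0.0]
wrist_force: [-0.6, -3.5, -1.0]
opening: 0.0456
grip_force: 30.0
```

```bash
python3 -m jog '[[[0,0,0,0,0,0,0.3],[0,0,0,0,0,0,0.3]]]'
python3 - <<'E'
import numpy as np
# arc table in tool axes (tool x = chest +x, tool z = down): grip offset from start vs paddle angle
for t in np.arange(0,1.25,.05):
    a=np.arctan2(13,60)+t; r=61.4
    print(round(t,2),round(60-r*np.cos(a),1),-round(r*np.sin(a)-13,1))
E
```

```text
clock: 3.32
tcp_pos: [0.4179, -0.0564, 0.1337]
ee_rot: [3.123, 0.313, 0.0]
wrist_force: [0.0, -5.7, -0.1]
opening: 0.0451
grip_force: 30.0
0.0 -0.0 -0.0
0.05 0.7 -3.0
0.1 1.6 -5.9
0.15 2.6 -8.8
0.2 3.8 -11.7
0.25 5.1 -14.4
0.3 6.5 -17.2
0.35 8.1 -19.8
0.4 9.8 -22.3
0.45 11.6 -24.8
0.5 13.6 -27.2
0.55 15.6 -29.4
0.6 17.8 -31.6
0.65 20.1 -33.7
0.7 22.5 -35.6
0.75 25.0 -37.4
0.8 27.5 -39.1
0.85 30.2 -40.7
0.9 32.9 -42.1
0.95 35.7 -43.4
1.0 38.5 -44.5
1.05 41.4 -45.5
1.1 44.4 -46.4
1.15 47.4 -47.1
1.2 50.4 -47.6
```

```bash
python3 -m jog '[[[0.7,0,-3,0,0,0,0.3],[1.6,0,-5.9,0,0,0,0.3],[1.6,0,-5.9,0,0,0,0.3],[1.6,0,-5.9,0,0,0,0.3],[1.6,0,-5.9,0,0,0,0.3]]]';python3 -m jog '[[[0.5,0,-1.5,0,0,0,0.3],[1,0,-2.9,0,0,0,0.3],[1,0,-2.9,0,0,0,0.3],[1,0,-2.9,0,0,0,0.3],[1,0,-2.9,0,0,0,0.3]]]'
```

```text
clock: 3.73
tcp_pos: [0.4194, -0.0562, 0.1391]
ee_rot: [3.123, 0.313, -0.0]
wrist_force: [1.9, -5.4, -3.0]
opening: 0.0454
grip_force: 30.0
clock: 4.15
tcp_pos: [0.4203, -0.056, 0.1418]
ee_rot: [3.123, 0.313, -0.0]
wrist_force: [1.7, -5.2, -3.8]
opening: 0.0457
grip_force: 30.0
```

```bash
python3 -m jog '[[[0.6,0,-1.5,0,0,0,0.3],[1.2,0,-2.9,0,0,0,0.3],[1.2,0,-2.9,0,0,0,0.3],[1.2,0,-2.9,0,0,0,0.3],[1.2,0,-2.9,0,0,0,0.3]]]'
```

```text
clock: 4.57
tcp_pos: [0.4213, -0.0558, 0.1447]
ee_rot: [3.123, 0.313, -0.001]
wrist_force: [0.8, -5.9, -5.2]
opening: 0.0456
grip_force: 30.0
```

```bash
python3 -m jog '[[[0.7,0,-1.4,0,0,0,0.3],[1.3,0,-2.7,0,0,0,0.3],[1.3,0,-2.7,0,0,0,0.3],[1.3,0,-2.7,0,0,0,0.3],[1.3,0,-2.7,0,0,0,0.3]]]'
```

```text
clock: 4.98
tcp_pos: [0.4225, -0.0555, 0.1473]
ee_rot: [3.123, 0.313, -0.001]
wrist_force: [0.6, -6.5, -3.9]
opening: 0.0454
grip_force: 30.0
```

```bash
python3 -m jog '[[[0.7,0,-1.4,0,0,0,0.3],[1.4,0,-2.8,0,0,0,0.3],[1.4,0,-2.8,0,0,0,0.3],[1.4,0,-2.8,0,0,0,0.3],[1.4,0,-2.8,0,0,0,0.3]]]'
```

```text
clock: 5.4
tcp_pos: [0.4238, -0.0553, 0.1501]
ee_rot: [3.123, 0.313, -0.002]
wrist_force: [0.7, -6.6, -3.8]
opening: 0.0455
grip_force: 30.0
```

```bash
cat >> h.py <<'E'
C=np.array([.5193,-.0910]); YAW=np.radians(11.35)
def lidz(W):
    c,s=np.cos(YAW),np.sin(YAW); d=W[...,:2]-C
    x=d[...,0]*c+d[...,1]*s; y=-d[...,0]*s+d[...,1]*c; z=W[...,2]
    m=(abs(z-.13)<.008)&(abs(y)<.12)&~((y>.02)&(y<.09)&(x<.02))&~((y<-.03)&(y>-.08)&(x<-.03))
    out=[]
    for a in (-.09,-.06,-.03,0,.03,.06):
        q=z[m&(x>a)&(x<a+.02)]; out.append((round(a+.01,2),len(q),round(float(np.median(q))*1000,2) if len(q) else None))
    q=m&(x>-.09)&(x<.09); p=np.polyfit(x[q],z[q],1); print(out,"slope",p[0].round(4))
def wlid(tag=None):
    from station import ctrl,grab_frame
    s=ctrl.get_state(); f=grab_frame("wrist")
    T=np.eye(4);T[:3,:3]=R.from_rotvec(s["ee_rot"]).as_matrix();T[:3,3]=s["tcp_pos"]
    W=cloud(f,T@f["T_tool_cam"]); lidz(W)
    if tag: cv2.imwrite(f"pics/{tag}.png",f["color"][:,:,::-1])
    return W
E
python3 - <<'E'
from h import *
from station import grab_frame,ctrl
lidz(np.load("W1.npy")); wlid("w2")
f=dict(np.load("top0.npz"));lidz(cloud(f));lidz(cloud(grab_frame("top")))
E
```

```text
[(-0.08, 3265, 128.45), (-0.05, 3542, 128.21), (-0.02, 5480, 128.0), (0.01, 6108, 128.78), (0.04, 9449, 129.51), (0.07, 0, None)] slope 0.0123
[(-0.08, 5287, 128.43), (-0.05, 6059, 128.2), (-0.02, 9602, 127.96), (0.01, 10537, 128.92), (0.04, 17061, 129.51), (0.07, 0, None)] slope 0.0132
[(-0.08, 664, 129.36), (-0.05, 653, 129.08), (-0.02, 915, 128.95), (0.01, 921, 129.68), (0.04, 1256, 130.51), (0.07, 1226, 130.38)] slope 0.0103
[(-0.08, 224, 129.24), (-0.05, 228, 129.06), (-0.02, 469, 129.05), (0.01, 729, 129.72), (0.04, 1048, 130.49), (0.07, 1229, 130.25)] slope 0.0099
```

Lid is unchanged to 0.1 mm, so still latched; this depth check backs up the feel.

```bash
python3 -m jog '[[[0.8,0,-1.3,0,0,0,0.3],[1.6,0,-2.6,0,0,0,0.3],[1.6,0,-2.6,0,0,0,0.3],[1.6,0,-2.6,0,0,0,0.3],[1.6,0,-2.6,0,0,0,0.3]]]'; python3 -c "from h import *;wlid()"
```

```text
clock: 5.92
tcp_pos: [0.4252, -0.055, 0.1526]
ee_rot: [3.123, 0.313, -0.002]
wrist_force: [0.2, -7.9, -3.9]
opening: 0.0458
grip_force: 30.0
[(-0.08, 5156, 128.39), (-0.05, 5976, 128.16), (-0.02, 9386, 127.92), (0.01, 10360, 128.91), (0.04, 16694, 129.48), (0.07, 0, None)] slope 0.0132
```

```bash
python3 -m jog '[[[0.8,0.3,-1.3,0,0,0,0.3],[1.7,0.3,-2.5,0,0,0,0.3],[1.7,0.3,-2.5,0,0,0,0.3],[1.7,0.3,-2.5,0,0,0,0.3],[1.7,0.3,-2.5,0,0,0,0.3]]]'; python3 -c "from h import *;wlid()"
```

```text
clock: 6.38
tcp_pos: [0.4267, -0.0547, 0.155]
ee_rot: [3.124, 0.313, -0.003]
wrist_force: [-0.4, -5.4, -3.7]
opening: 0.0459
grip_force: 30.0
[(-0.08, 5019, 128.45), (-0.05, 5929, 128.2), (-0.02, 9317, 127.95), (0.01, 10170, 128.93), (0.04, 16327, 129.5), (0.07, 0, None)] slope 0.013
```

```bash
python3 -m jog '[[[0.9,0.3,-1.2,0,0,0,0.3],[1.8,0.3,-2.5,0,0,0,0.3],[1.8,0.3,-2.5,0,0,0,0.3],[1.8,0.3,-2.5,0,0,0,0.3],[1.8,0.3,-2.5,0,0,0,0.3]]]'; python3 -c "from h import *;wlid()"
```

```text
clock: 6.85
tcp_pos: [0.4285, -0.0544, 0.1574]
ee_rot: [3.124, 0.313, -0.004]
wrist_force: [-1.3, -5.0, -4.0]
opening: 0.046
grip_force: 30.0
[(-0.08, 4882, 128.43), (-0.05, 5736, 128.2), (-0.02, 9122, 127.95), (0.01, 9980, 128.92), (0.04, 15944, 129.5), (0.07, 0, None)] slope 0.0129
```

```bash
python3 -m jog '[[[1,0.2,-1.2,0,0,0,0.3],[2,0.2,-2.4,0,0,0,0.3],[2,0.2,-2.4,0,0,0,0.3],[2,0.2,-2.4,0,0,0,0.3],[2,0.2,-2.4,0,0,0,0.3]]]'; python3 -c "from h import *;wlid()"
```

```text
clock: 7.32
tcp_pos: [0.4304, -0.054, 0.1599]
ee_rot: [3.125, 0.313, -0.004]
wrist_force: [-0.8, -5.1, -3.2]
opening: 0.0455
grip_force: 30.0
[(-0.08, 4736, 128.44), (-0.05, 5541, 128.21), (-0.02, 9035, 127.98), (0.01, 9838, 128.92), (0.04, 15549, 129.52), (0.07, 599, 129.12)] slope 0.0126
```

```bash
python3 -m jog '[[[1,0.2,-1.1,0,0,0,0.3],[2,0.2,-2.2,0,0,0,0.3],[2,0.2,-2.2,0,0,0,0.3],[2,0.2,-2.2,0,0,0,0.3],[2,0.2,-2.2,0,0,0,0.3]]]'; python3 -c "from h import *;wlid()"
```

```text
clock: 7.78
tcp_pos: [0.4325, -0.0536, 0.1623]
ee_rot: [3.125, 0.313, -0.003]
wrist_force: [-1.8, -4.7, -2.7]
opening: 0.0455
grip_force: 30.0
[(-0.08, 4553, 128.44), (-0.05, 5451, 128.19), (-0.02, 8836, 127.97), (0.01, 9679, 128.91), (0.04, 15250, 129.49), (0.07, 2866, 129.3)] slope 0.0124
```

```bash
python3 -m jog '[[[1.1,0.2,-1.1,0,0,0,0.3],[2.2,0.2,-2.2,0,0,0,0.3],[2.2,0.2,-2.2,0,0,0,0.3],[2.2,0.2,-2.2,0,0,0,0.3],[2.2,0.2,-2.2,0,0,0,0.3]]]'; python3 -c "from h import *;wlid()"
```

```text
clock: 8.25
tcp_pos: [0.4348, -0.0531, 0.1646]
ee_rot: [3.126, 0.313, -0.003]
wrist_force: [-2.5, -4.9, -1.6]
opening: 0.0459
grip_force: 30.0
[(-0.08, 4391, 128.48), (-0.05, 5342, 128.27), (-0.02, 8562, 128.04), (0.01, 9402, 128.92), (0.04, 14868, 129.54), (0.07, 5202, 129.4)] slope 0.0122
```

```bash
python3 -m jog '[[[1.1,0.2,-1,0,0,0,0.3],[2.3,0.2,-2.1,0,0,0,0.3],[2.3,0.2,-2.1,0,0,0,0.3],[2.3,0.2,-2.1,0,0,0,0.3],[2.3,0.2,-2.1,0,0,0,0.3]]]'; python3 -c "from h import *;wlid()"
```

```text
clock: 8.72
tcp_pos: [0.4374, -0.0527, 0.1669]
ee_rot: [-3.126, -0.313, 0.001]
wrist_force: [-3.1, -4.5, -1.9]
opening: 0.0461
grip_force: 30.0
[(-0.08, 4213, 128.44), (-0.05, 5183, 128.18), (-0.02, 8247, 127.97), (0.01, 9291, 128.84), (0.04, 14552, 129.5), (0.07, 7749, 129.34)] slope 0.0119
```

```bash
python3 -m jog '[[[1.2,0.2,-1,0,0,0,0.3],[2.4,0.2,-1.9,0,0,0,0.3],[2.4,0.2,-1.9,0,0,0,0.3],[2.4,0.2,-1.9,0,0,0,0.3],[2.4,0.2,-1.9,0,0,0,0.3]]]';python3 -m jog '[[[1.2,0.2,-0.9,0,0,0,0.3],[2.5,0.2,-1.8,0,0,0,0.3],[2.5,0.2,-1.8,0,0,0,0.3],[2.5,0.2,-1.8,0,0,0,0.3],[2.5,0.2,-1.8,0,0,0,0.3]]]'; python3 -c "from h import *;wlid()"
```

```text
clock: 9.18
tcp_pos: [0.4401, -0.0522, 0.169]
ee_rot: [-3.125, -0.313, 0.0]
wrist_force: [-3.6, -2.5, -1.0]
opening: 0.0452
grip_force: 30.0
clock: 9.6
tcp_pos: [0.4425, -0.0518, 0.1707]
ee_rot: [-3.125, -0.313, 0.001]
wrist_force: [-4.9, 0.3, -0.9]
opening: 0.0456
grip_force: 30.0
[(-0.08, 3818, 128.43), (-0.05, 4938, 128.2), (-0.02, 7887, 127.97), (0.01, 8783, 128.83), (0.04, 13934, 129.47), (0.07, 12221, 129.32)] slope 0.011
```

```bash
python3 -m jog '[[[1.2,0,-0.9,0,0,0,0.3],[2.5,0,-1.7,0,0,0,0.3],[2.5,0,-1.7,0,0,0,0.3],[2.5,0,-1.7,0,0,0,0.3],[2.5,0,-1.7,0,0,0,0.3]]]'; python3 -c "from h import *;wlid()"
```

```text
clock: 10.07
tcp_pos: [0.444, -0.0515, 0.1718]
ee_rot: [-3.125, -0.313, 0.005]
wrist_force: [-7.2, -2.1, -2.1]
opening: 0.0451
grip_force: 30.0
[(-0.08, 3697, 128.48), (-0.05, 4878, 128.24), (-0.02, 7720, 127.99), (0.01, 8715, 128.87), (0.04, 13810, 129.49), (0.07, 13411, 129.33)] slope 0.0109
```

```bash
python3 -m jog '[[[1.3,0,-0.8,0,0,0,0.3],[2.6,0,-1.6,0,0,0,0.3],[2.6,0,-1.6,0,0,0,0.3],[2.6,0,-1.6,0,0,0,0.3],[2.6,0,-1.6,0,0,0,0.3]]]'; python3 -c "from h import *;wlid()"
```

```text
clock: 10.53
tcp_pos: [0.4462, -0.051, 0.1731]
ee_rot: [-3.125, -0.313, 0.006]
wrist_force: [-6.3, -1.7, -2.6]
opening: 0.0458
grip_force: 30.0
[(-0.08, 3519, 128.44), (-0.05, 4782, 128.2), (-0.02, 7586, 127.99), (0.01, 8464, 128.87), (0.04, 13593, 129.48), (0.07, 14965, 129.28)] slope 0.0105
```

```bash
python3 -m jog '[[[1,0,-0.6,0,0,0,0.3],[2.1,0,-1.2,0,0,0,0.3],[2.1,0,-1.2,0,0,0,0.3],[2.1,0,-1.2,0,0,0,0.3]]]'; python3 -c "from h import *;wlid()"
```

```text
clock: 10.92
tcp_pos: [0.4483, -0.0506, 0.1743]
ee_rot: [-3.125, -0.313, 0.006]
wrist_force: [-8.6, -0.9, -3.3]
opening: 0.0454
grip_force: 30.0
[(-0.08, 3386, 128.47), (-0.05, 4710, 128.25), (-0.02, 7413, 128.02), (0.01, 8298, 128.91), (0.04, 13423, 129.48), (0.07, 14754, 129.31)] slope 0.0102
```

```bash
python3 -m jog '[[[1,0,-0.5,0,0,0,0.3],[2.1,0,-1.1,0,0,0,0.3],[2.1,0,-1.1,0,0,0,0.3],[2.1,0,-1.1,0,0,0,0.3]]]'; python3 -c "from h import *;wlid()"
```

```text
clock: 11.3
tcp_pos: [0.4504, -0.0502, 0.1754]
ee_rot: [-3.125, -0.313, 0.006]
wrist_force: [-6.7, -1.5, -3.1]
opening: 0.0453
grip_force: 30.0
[(-0.08, 3209, 128.5), (-0.05, 4617, 128.27), (-0.02, 7343, 128.02), (0.01, 8127, 128.88), (0.04, 13045, 129.49), (0.07, 14526, 129.3)] slope 0.0096
```

```bash
python3 -m jog '[[[0.8,0,-0.3,0,0,0,0.3],[1.6,0,-0.7,0,0,0,0.3],[1.6,0,-0.7,0,0,0,0.3],[1.6,0,-0.7,0,0,0,0.3]]]'; python3 -c "from h import *;wlid()"
```

```text
clock: 11.68
tcp_pos: [0.452, -0.0499, 0.1762]
ee_rot: [-3.125, -0.313, 0.006]
wrist_force: [-8.0, -1.4, -1.7]
opening: 0.0454
grip_force: 30.0
[(-0.08, 3092, 128.52), (-0.05, 4576, 128.25), (-0.02, 7240, 128.01), (0.01, 8024, 128.88), (0.04, 12921, 129.49), (0.07, 14394, 129.27)] slope 0.0092
```

```bash
python3 -m jog '[[[0.8,0,-0.3,0,0,0,0.3],[1.6,0,-0.7,0,0,0,0.3],[1.6,0,-0.7,0,0,0,0.3],[1.6,0,-0.7,0,0,0,0.3]]]'; python3 -c "from h import *;wlid()"
```

```text
clock: 12.07
tcp_pos: [0.4536, -0.0496, 0.177]
ee_rot: [-3.125, -0.313, 0.006]
wrist_force: [-7.5, -1.6, -2.2]
opening: 0.0455
grip_force: 30.0
[(-0.08, 2975, 128.55), (-0.05, 4524, 128.29), (-0.02, 7182, 128.05), (0.01, 7958, 128.94), (0.04, 12798, 129.51), (0.07, 14219, 129.29)] slope 0.0088
```

```bash
python3 -m jog '[[[0.8,0,-0.3,0,0,0,0.3],[1.6,0,-0.6,0,0,0,0.3],[1.6,0,-0.6,0,0,0,0.3],[1.6,0,-0.6,0,0,0,0.3]]]'; python3 -c "from h import *;wlid()"
```

```text
clock: 12.45
tcp_pos: [0.4552, -0.0493, 0.1777]
ee_rot: [-3.125, -0.313, 0.005]
wrist_force: [-6.4, -1.3, -2.0]
opening: 0.0455
grip_force: 30.0
[(-0.08, 2888, 128.6), (-0.05, 4492, 128.32), (-0.02, 7069, 128.07), (0.01, 7860, 128.91), (0.04, 12738, 129.52), (0.07, 14083, 129.29)] slope 0.0083
```

```bash
python3 -m jog '[[[0.7,0,-0.2,0,0,0,0.3],[1.4,0,-0.5,0,0,0,0.3],[1.4,0,-0.5,0,0,0,0.3],[1.4,0,-0.5,0,0,0,0.3]]]'; python3 -c "from h import *;wlid()"
```

```text
clock: 12.83
tcp_pos: [0.4579, -0.0488, 0.1798]
ee_rot: [-3.125, -0.313, -0.0]
wrist_force: [-5.9, 1.0, 3.2]
opening: 0.0454
grip_force: 30.0
[(-0.08, 2786, 130.46), (-0.05, 4421, 129.88), (-0.02, 6992, 129.33), (0.01, 7797, 129.84), (0.04, 12260, 130.15), (0.07, 13666, 129.62)] slope -0.0021
```

The load dropped and the lid front rose 2 mm: the pawl is clear. I release the bar so it springs back.

```bash
python3 -m jog '[[[0,0,0,0,0,0,0.6],[0,0,0,0,0,0,0.7],[0,0,0,0,0,0,0.8],[0,0,0,0,0,0,0.9],[0,0,0,0,0,0,0.9],[0,0,-20,0,0,0,0.9],[0,0,-50,0,0,0,0.9],[0,0,-80,0,0,0,0.9],[0,0,-80,0,0,0,0.9],[0,0,-80,0,0,0,0.9]]]'
python3 - <<'E'
from h import *
from station import ctrl
W=wlid("w3"); s=ctrl.get_state(); c,sn=np.cos(YAW),np.sin(YAW)
d=W[...,:2]-C;x=d[...,0]*c+d[...,1]*sn;y=-d[...,0]*sn+d[...,1]*c;z=W[...,2]
m=(y<-.03)&(y>-.085)&(x<-.02)&(x>-.12)&(z>.15)&(z<.18)
print(cv2.minAreaRect(W[m][:,:2].astype(np.float32)*1000),np.median(z[m]),z[m].max())
b=(y>.03)&(y<.08)&(x<-.088)&(x>-.105)&(z>.14)&(z<.25);print("bar z",np.median(z[b]),b.sum())
goto(s,[.4615,-.1597,.235],YAW)
E
```

```text
clock: 13.72
tcp_pos: [0.459, -0.0494, 0.2609]
ee_rot: [3.124, 0.313, 0.007]
wrist_force: [-0.2, 0.2, -0.4]
opening: 0.0849
grip_force: 0.0
[(-0.08, 2425, 130.53), (-0.05, 2624, 129.93), (-0.02, 4024, 129.39), (0.01, 4322, 129.87), (0.04, 6621, 130.16), (0.07, 7148, 129.6)] slope -0.0031
((462.7299499511719, -159.4195556640625), (55.29133224487305, 16.62129783630371), 10.869629859924316) 0.16431122267111903 0.16768532492299365
bar z 0.15942032255712502 468
shift [-18.5 109.1  24. ] turn [ 0.02 -0.05  0.08]
```

View pics/w3.png

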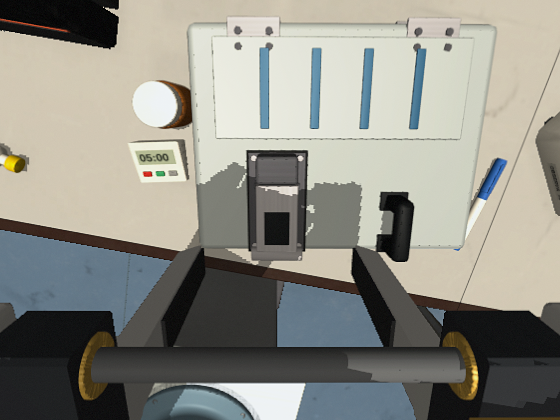

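Paddle is down again (bar at (277,253)), lid 2 mm up, handle at (398,228).

```bash
python3 -m jog '[[[-9,40,12,0,0,0,0.9],[-18,80,24,0,0,0,0.9],[-18,109,24,0,0,0,0.9],[-18,109,50,0,0,0,0.9],[-18,109,85,0,0,0,0.9],[-18,109,85,0,0,0,0.9],[-18,109,85,0,0,0,0.9],[-18,109,85,0,0,0,0.9],[-18,109,85,0,0,0,0.9]]]'
python3 - <<'E'
from h import *
from station import ctrl
s=ctrl.get_state();goto(s,[.462,-.1595,.141],YAW)
E
```

```text
clock: 14.52
tcp_pos: [0.4627, -0.1597, 0.1757]
ee_rot: [3.124, 0.314, 0.004]
wrist_force: [-0.1, 0.8, 0.4]
opening: 0.0847
grip_force: 0.0
shift [-0.7 -0.4 34.7] turn [ 0.11 -0.12  0.12]
```

```bash
python3 -m jog '[[[-0.7,-0.4,20,0,0,0,0.9],[-0.7,-0.4,34.7,0,0,0,0.9],[-0.7,-0.4,34.7,0,0,0,0.6],[-0.7,-0.4,34.7,0,0,0,0.4],[-0.7,-0.4,34.7,0,0,0,0.25],[-0.7,-0.4,34.7,0,0,0,0.15],[-0.7,-0.4,34.7,0,0,0,0],[-0.7,-0.4,34.7,0,0,0,0],[-0.7,-0.4,34.7,0,0,0,0],[-0.7,-0.4,34.7,0,0,0,0]]]';python3 -m jog '[[[0,0,0,0,0,0,0],[0,0,0,0,0,0,0],[0,0,0,0,0,0,0]]]'
python3 - <<'E'
import numpy as np
# TCP path in chest axes, tool kept upright; grip pivots with handle about hinge
g=np.array([-172,58.]);r=np.hypot(*g);a0=np.arctan2(58,172)
for t in range(0,75,5):
    a=a0+np.radians(t);print(t,(172-r*np.cos(a)).round(1),-(r*np.sin(a)-58).round(1))
E
```

```text
clock: 15.35
tcp_pos: [0.4611, -0.1593, 0.1394]
ee_rot: [3.126, 0.313, 0.0]
wrist_force: [0.2, 0.4, -0.3]
opening: 0.0347
grip_force: 0.0
clock: 15.6
tcp_pos: [0.4613, -0.1603, 0.1393]
ee_rot: [3.123, 0.313, 0.001]
wrist_force: [-1.0, 0.5, -1.1]
opening: 0.0154
grip_force: 30.0
0 0.0 0.0
5 5.7 -14.8
10 12.7 -29.0
15 20.9 -42.5
20 30.2 -55.3
25 40.6 -67.3
30 52.0 -78.2
35 64.4 -88.2
40 77.5 -97.0
45 91.4 -104.6
50 105.9 -111.0
55 120.9 -116.2
60 136.2 -120.0
65 151.9 -122.4
70 167.7 -123.5
```

```bash
python3 -m jog '[[[2.5,0,-7.4,0,0,0,0],[5.7,0,-14.8,0,0,0,0],[9,0,-22,0,0,0,0],[12.7,0,-29,0,0,0,0],[16.7,0,-36,0,0,0,0],[20.9,0,-42.5,0,0,0,0],[25.4,0,-49,0,0,0,0],[30.2,0,-55.3,0,0,0,0],[30.2,0,-55.3,0,0,0,0],[30.2,0,-55.3,0,0,0,0]]]'
```

```text
clock: 16.43
tcp_pos: [0.4888, -0.1548, 0.1919]
ee_rot: [3.124, 0.312, -0.009]
wrist_force: [1.1, -9.3, -10.5]
opening: 0.0158
grip_force: 30.0
```

```bash
python3 -m jog '[[[5,0.5,-6,0,0,0,0],[10.4,1,-12,0,0,0,0],[16,1,-17.6,0,0,0,0],[21.8,1,-22.9,0,0,0,0],[28,1,-28,0,0,0,0],[34.2,1,-32.9,0,0,0,0],[40.7,1,-37.4,0,0,0,0],[47.3,1,-41.7,0,0,0,0],[47.3,1,-41.7,0,0,0,0],[47.3,1,-41.7,0,0,0,0]]]'
```

```text
clock: 17.27
tcp_pos: [0.5339, -0.1458, 0.2319]
ee_rot: [-3.126, -0.312, 0.016]
wrist_force: [-2.8, -5.9, -11.2]
opening: 0.016
grip_force: 30.0
```

```bash
python3 -m jog '[[[7,0.3,-3.8,0,0,0,0],[13.9,0.5,-7.6,0,0,0,0],[21,0.5,-11,0,0,0,0],[28.4,0.5,-14,0,0,0,0],[36,0.5,-16.8,0,0,0,0],[43.4,0.5,-19.2,0,0,0,0],[51,0.5,-21.3,0,0,0,0],[58.7,0.5,-23,0,0,0,0],[58.7,0.5,-23,0,0,0,0],[58.7,0.5,-23,0,0,0,0]]]'
```

```text
clock: 18.1
tcp_pos: [0.5911, -0.1344, 0.2551]
ee_rot: [-3.125, -0.312, 0.02]
wrist_force: [-6.8, -4.4, -7.4]
opening: 0.016
grip_force: 30.0
```

```bash
python3 -m jog '[[[8,0.2,-1.4,0,0,0,0],[15.7,0.2,-2.4,0,0,0,0],[24,0.2,-3.1,0,0,0,0],[31.5,0.2,-3.5,0,0,0,0],[36,0.2,-3.6,0,0,0,0],[36,0.2,-3.6,0,0,0,0],[36,0.2,-3.6,0,0,0,0],[36,0.2,-3.6,0,0,0,0]]]'
```

```text
clock: 18.77
tcp_pos: [0.6268, -0.1274, 0.26]
ee_rot: [-3.125, -0.312, 0.017]
wrist_force: [-8.2, -2.6, -3.5]
opening: 0.0153
grip_force: 30.0
```

```bash
python3 -m jog '[[[-1.5,0,0,0,0,0,0.3],[-1.5,0,0,0,0,0,0.6],[-1.5,0,0,0,0,0,0.6],[-1.5,0,0,0,0,0,0.6],[-1.5,0,0,0,0,0,0.6],[-1.5,0,-20,0,0,0,0.6],[-1.5,0,-50,0,0,0,0.6],[-1.5,0,-85,0,0,0,0.6],[-1.5,0,-120,0,0,0,0.6],[-1.5,0,-150,0,0,0,0.6]]]'; python3 -m jog '[[[-40,0,-20,0,0,0,0.6],[-80,0,-20,0,0,0,0.6],[-120,0,-20,0,0,0,0.6],[-150,0,-20,0,0,0,0.6],[-150,0,-20,0,0,0,0.6],[-150,0,-20,0,0,0,0.6],[-150,0,-20,0,0,0,0.6]]]'
python3 - <<'E'
from h import *
from station import ctrl,grab_frame
s=ctrl.get_state();print(s["clock"],s["tcp_pos"],s["wrist_force"],abs(s["dq"]).max())
a=grab_frame("side");b=grab_frame("top")
cv2.imwrite("pics/end.png",np.hstack([a["color"][100:320,150:400],b["color"][100:320,170:420]])[:,:,::-1])
W=cloud(a);d=W[...,:2]-C;c,n=np.cos(YAW),np.sin(YAW)
x=d[...,0]*c+d[...,1]*n;y=-d[...,0]*n+d[...,1]*c;z=W[...,2]
m=(abs(y)<.12)&(x>.02)&(x<.14)&(z>.15)&(z<.31)
import numpy as np
q=np.c_[x[m],z[m]];q-=np.median(q,0)
# dominant plane by RANSAC-free: line fit robust
l=cv2.fitLine(q.astype(np.float32),cv2.DIST_HUBER,0,.002,.01).ravel();print(m.sum(),180-np.degrees(np.arctan2(l[1],l[0]))%180)
E
```

```text
clock: 19.6
tcp_pos: [0.6288, -0.1269, 0.4158]
ee_rot: [3.125, 0.313, 0.003]
wrist_force: [1.4, -0.3, 0.9]
opening: 0.0563
grip_force: 0.0
clock: 20.18
tcp_pos: [0.4821, -0.1567, 0.4331]
ee_rot: [3.126, 0.313, 0.001]
wrist_force: [-0.1, 0.1, -0.2]
opening: 0.0566
grip_force: 0.0
20.1833 [ 0.48210162 -0.15671006  0.4330787 ] [-0.07320924  0.1118218  -0.17841576] 0.02830737826192573
7035 64.141426
```

View pics/end.png

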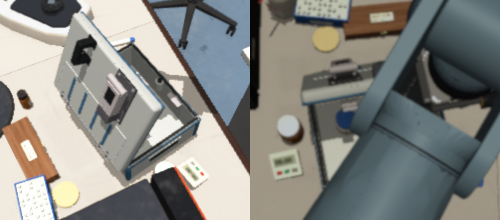

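The lid stands open with the paddle flat, and the timer, amber jar and marker are where they were. I'll check the angle on the bare panel only.

Run:
```python
from h import *
from station import grab_frame
W=cloud(grab_frame("side"));d=W[...,:2]-C;c,n=np.cos(YAW),np.sin(YAW)
x=d[...,0]*c+d[...,1]*n;y=-d[...,0]*n+d[...,1]*c;z=W[...,2]
m=(abs(y)<.12)&(x>.0)&(x<.16)&(z>.15)&(z<.31)
r=np.c_[x[m]-.1,z[m]-.1]
for t in range(60,78,1):
    a=np.radians(t); off=r@np.array([np.sin(a),np.cos(a)]) # distance above hinge plane
    print(t,((abs(off-.028)<.0015).sum()),end="; ")
```

```text
60 93; 61 145; 62 141; 63 144; 64 140; 65 188; 66 566; 67 2299; 68 1156; 69 860; 70 1002; 71 854; 72 615; 73 408; 74 258; 75 203; 76 183; 77 180;
```

Run:
```python
from h import *
from station import grab_frame
W=cloud(grab_frame("side"));d=W[...,:2]-C;c,n=np.cos(YAW),np.sin(YAW)
x=d[...,0]*c+d[...,1]*n;y=-d[...,0]*n+d[...,1]*c;z=W[...,2]
m=(abs(y)<.12)&(x>.0)&(x<.16)&(z>.15)&(z<.31)
r=np.c_[x[m]-.1,z[m]-.1]
for t in range(60,78,1):
    a=np.radians(t); off=r@np.array([np.sin(a),np.cos(a)]); h,e=np.histogram(off,np.arange(0,.05,.002)); print(t,h.max(),e[h.argmax()].round(3),end="; ")
```

```text
60 965 0.04; 61 1109 0.038; 62 1280 0.038; 63 1811 0.036; 64 2406 0.034; 65 2638 0.032; 66 2057 0.03; 67 1504 0.028; 68 1175 0.024; 69 935 0.022; 70 812 0.018; 71 670 0.014; 72 631 0.012; 73 556 0.008; 74 501 0.004; 75 451 0.002; 76 409 0.02; 77 411 0.02;
```

Run:
```python
from h import *
from station import grab_frame
W1=wlid("w4") 
for W in (cloud(grab_frame("side")),W1):
    d=W[...,:2]-C;c,n=np.cos(YAW),np.sin(YAW)
    x=d[...,0]*c+d[...,1]*n;y=-d[...,0]*n+d[...,1]*c;z=W[...,2]
    m=(abs(y)<.12)&(x>-.05)&(x<.14)&(z>.2)&(z<.31)
    h=m&((y>.09)|(abs(y)<.02)) # plain panel strips
    zz=z[h];xx=x[h]
    for a in np.arange(.2,.305,.01):
        q=(zz>a)&(zz<a+.01)
        if q.sum()>5: print(round(a+.005,3),q.sum(),np.percentile(xx[q],[5,50,95]).round(4))
    print("max z",zz.max())
```

```text
Traceback (most recent call last):
  File "h.py", line 36, in wlid
    W=cloud(f,T@f["T_tool_cam"]); lidz(W)
                                  ~~~~^^^
  File "h.py", line 31, in lidz
    q=m&(x>-.09)&(x<.09); p=np.polyfit(x[q],z[q],1); print(out,"slope",p[0].round(4))
                            ~~~~~~~~~~^^^^^^^^^^^^^
TypeError: expected non-empty vector for x
```

```bash
sed -i 's/^    q=m&(x>-.09)/    if not m.any(): return\n&/' h.py
python3 - <<'E'
from h import *
from station import grab_frame
W1=wlid("w4") 
for W in (cloud(grab_frame("side")),W1):
    d=W[...,:2]-C;c,n=np.cos(YAW),np.sin(YAW)
    x=d[...,0]*c+d[...,1]*n;y=-d[...,0]*n+d[...,1]*c;z=W[...,2]
    m=(abs(y)<.12)&(x>-.05)&(x<.14)&(z>.2)&(z<.31)
    h=m&((y>.09)|(abs(y)<.02)) # plain panel strips
    zz=z[h];xx=x[h]
    for a in np.arange(.2,.305,.01):
        q=(zz>a)&(zz<a+.01)
        if q.sum()>5: print(round(a+.005,3),q.sum(),np.percentile(xx[q],[5,50,95]).round(4))
    print("max z",zz.max() if len(zz) else None)
E
```

```text
Traceback (most recent call last):
  File "h.py", line 37, in wlid
    W=cloud(f,T@f["T_tool_cam"]); lidz(W)
                                  ~~~~^^^
  File "h.py", line 32, in lidz
    q=m&(x>-.09)&(x<.09); p=np.polyfit(x[q],z[q],1); print(out,"slope",p[0].round(4))
                            ~~~~~~~~~~^^^^^^^^^^^^^
TypeError: expected non-empty vector for x
```

```bash
sed -i 's/; lidz(W)$/; (tag or lidz(W))/' h.py
python3 - <<'E'
from h import *
from station import grab_frame
W1=wlid("w4") 
for W in (cloud(grab_frame("side")),W1):
    d=W[...,:2]-C;c,n=np.cos(YAW),np.sin(YAW)
    x=d[...,0]*c+d[...,1]*n;y=-d[...,0]*n+d[...,1]*c;z=W[...,2]
    m=(abs(y)<.12)&(x>-.05)&(x<.14)&(z>.2)&(z<.31)
    h=m&((y>.09)|(abs(y)<.02)) # plain panel strips
    zz=z[h];xx=x[h]
    for a in np.arange(.2,.305,.01):
        q=(zz>a)&(zz<a+.01)
        if q.sum()>5: print(round(a+.005,3),q.sum(),np.percentile(xx[q],[5,50,95]).round(4))
    print("max z",zz.max() if len(zz) else None)
E
```

```text
0.205 106 [0.0845 0.0869 0.0894]
0.215 103 [0.0801 0.0824 0.0843]
0.225 110 [0.0756 0.0779 0.0801]
0.235 112 [0.0714 0.0736 0.0759]
0.245 121 [0.0664 0.0689 0.0713]
0.255 117 [0.0619 0.0645 0.0669]
0.265 121 [0.0575 0.0598 0.0624]
0.275 143 [0.053  0.0552 0.0578]
0.285 321 [0.0253 0.0464 0.0527]
0.295 264 [0.0339 0.0422 0.0478]
max z 0.29509591000879953
0.205 126 [0.0827 0.0842 0.0869]
0.215 143 [0.0785 0.08   0.0825]
0.225 167 [0.0735 0.0759 0.0774]
0.235 196 [0.0696 0.071  0.0734]
0.245 245 [0.0649 0.0671 0.0686]
0.255 283 [0.0605 0.0626 0.0648]
0.265 315 [0.0561 0.0582 0.0603]
0.275 332 [0.0511 0.0531 0.0552]
0.285 1464 [0.0228 0.0308 0.0501]
0.295 1029 [0.0335 0.0395 0.0455]
max z 0.2945066539619905
```

View pics/w4.png

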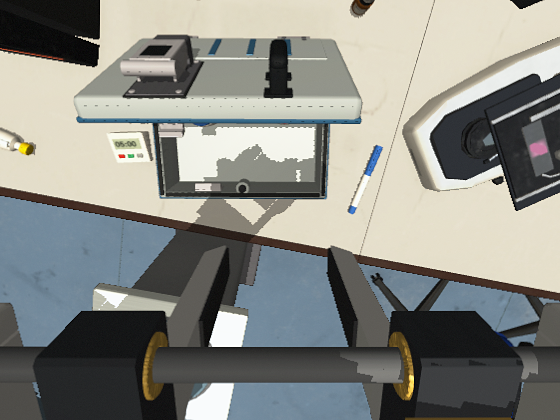

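Both cameras say about 65.8°, a little short. I'll check for drift over a second and locate the handle.

```bash
python3 -m jog '[[[0,0,0,0,0,0,0.7],[0,0,0,0,0,0,0.7],[0,0,0,0,0,0,0.7],[0,0,0,0,0,0,0.7],[0,0,0,0,0,0,0.7],[0,0,0,0,0,0,0.7],[0,0,0,0,0,0,0.7],[0,0,0,0,0,0,0.7],[0,0,0,0,0,0,0.7],[0,0,0,0,0,0,0.7]]]' | head -1; sed -i 's/^C=.*/C=np.array([.5219,-.0916]); YAW=np.radians(11.35)/' h.py
cat >> h.py <<'E'
def chest(W):
    d=W[...,:2]-C;c,n=np.cos(YAW),np.sin(YAW)
    return d[...,0]*c+d[...,1]*n,-d[...,0]*n+d[...,1]*c,W[...,2]
def ang(W):
    x,y,z=chest(W); h=((abs(y-.1)<.015)|(abs(y)<.02))&(x>0)&(x<.14)&(z>.2)&(z<.278)
    p=np.polyfit(z[h],x[h],1); q=np.polyfit(z[h],x[h],1); print("angle",np.degrees(np.arctan2(1,-p[0])).round(2),"off mm",1000*((np.polyval(p,.1)-.1)*np.cos(np.arctan(p[0]))))
E
python3 - <<'E'
from h import *
from station import ctrl,grab_frame
W=wlid("w5");ang(W);ang(cloud(grab_frame("side")))
x,y,z=chest(W); m=(y<-.035)&(y>-.075)&(x>.06)&(x<.14)&(z>.22)&(z<.33)
for a in np.arange(.22,.33,.01):
    q=m&(z>a)&(z<a+.01)
    if q.sum()>5: print(a.round(3),q.sum(),np.percentile(x[q],[2,50,98]).round(4),np.percentile(y[q],[2,98]).round(4))
E
```

```text
clock: 21.42
angle 65.89 off mm 26.728800567959215
angle 65.69 off mm 29.141245294412585
0.22 63 [0.0706 0.073  0.0755] [-0.0741 -0.0354]
0.23 55 [0.0667 0.0692 0.0706] [-0.0747 -0.0355]
0.24 77 [0.0621 0.0649 0.0684] [-0.0742 -0.0358]
0.25 59 [0.0604 0.0614 0.0884] [-0.0737 -0.0354]
0.26 51 [0.0876 0.0926 0.0953] [-0.0635 -0.0477]
0.27 63 [0.0835 0.0883 0.091 ] [-0.0633 -0.0479]
0.28 61 [0.0795 0.0835 0.0861] [-0.0631 -0.0481]
0.29 96 [0.0601 0.0781 0.082 ] [-0.0629 -0.0475]
0.3 368 [0.0607 0.0684 0.077 ] [-0.0628 -0.0484]
```

The lid is stable at 65.8°. I'll regrip the handle and add the last 4°.

Run:
```python
from h import *
from station import ctrl
goto(ctrl.get_state(),[.6102,-.1305,.263],YAW)
```

```text
shift [131.2  -0.3 169.8] turn [ 0.   -0.    0.08]
```

```bash
python3 -m jog '[[[40,0,0,0,0,0,0.7],[80,0,0,0,0,0,0.7],[115,0,0,0,0,0,0.7],[131,0,0,0,0,0,0.7],[131,0,30,0,0,0,0.7],[131,0,65,0,0,0,0.7],[131,0,100,0,0,0,0.7],[131,0,130,0,0,0,0.7],[131,0,150,0,0,0,0.7],[131,0,170,0,0,0,0.7]]]'; python3 -m jog '[[[0,0,0,0,0,0,0.7],[0,0,0,0,0,0,0.4],[0,0,0,0,0,0,0.2],[0,0,0,0,0,0,0],[0,0,0,0,0,0,0],[0,0,0,0,0,0,0],[0,0,0,0,0,0,0],[0,0,0,0,0,0,0],[0,0,0,0,0,0,0]]]'; python3 -c "
from h import *
from station import grab_frame
ang(cloud(grab_frame('side')))"
```

```text
clock: 22.35
tcp_pos: [0.6094, -0.1305, 0.2605]
ee_rot: [-3.125, -0.313, 0.003]
wrist_force: [-0.0, -0.2, 0.4]
opening: 0.0657
grip_force: 0.0
clock: 23.1
tcp_pos: [0.61, -0.1308, 0.263]
ee_rot: [-3.126, -0.313, -0.0]
wrist_force: [-0.4, 3.1, 1.2]
opening: 0.0158
grip_force: 6.0
angle 65.76 off mm 28.93428549832103
```

```bash
python3 -m jog '[[[3,0,-0.4,0,0,0,0],[6,0,-0.7,0,0,0,0],[9,0,-0.9,0,0,0,0],[12,0,-1,0,0,0,0],[15,0,-1,0,0,0,0],[17,0,-1,0,0,0,0],[17,0,-1,0,0,0,0],[17,0,-1,0,0,0,0]]]'; python3 -c "
from h import *
from station import grab_frame
ang(cloud(grab_frame('side')))"
```

```text
clock: 23.82
tcp_pos: [0.624, -0.128, 0.2637]
ee_rot: [3.126, 0.312, -0.013]
wrist_force: [-10.1, 0.3, 3.8]
opening: 0.0159
grip_force: 30.0
angle 69.42 off mm 29.163834626888498
```

```bash
python3 -m jog '[[[2,0,0,0,0,0,0],[3,0,0,0,0,0,0],[3,0,0,0,0,0,0],[3,0,0,0,0,0,0.3],[3,0,0,0,0,0,0.6],[3,0,0,0,0,0,0.6],[3,0,0,0,0,0,0.6],[3,0,0,0,0,0,0.6],[3,0,-15,0,0,0,0.6],[3,0,-40,0,0,0,0.6]]]'; python3 -m jog '[[[0,0,-30,0,0,0,0.6],[0,0,-65,0,0,0,0.6],[0,0,-100,0,0,0,0.6],[0,0,-130,0,0,0,0.6],[-40,0,-140,0,0,0,0.6],[-80,0,-140,0,0,0,0.6],[-120,0,-140,0,0,0,0.6],[-140,0,-140,0,0,0,0.6],[-140,0,-140,0,0,0,0.6],[-140,0,-140,0,0,0,0.6]]]'; python3 -c "
from h import *
from station import grab_frame
ang(cloud(grab_frame('side')));ang(wlid('w6'))"
```

```text
clock: 24.7
tcp_pos: [0.6282, -0.1262, 0.3005]
ee_rot: [-3.123, -0.313, 0.01]
wrist_force: [0.2, -0.3, -0.1]
opening: 0.0556
grip_force: 0.0
clock: 25.53
tcp_pos: [0.4921, -0.1548, 0.4445]
ee_rot: [3.125, 0.311, 0.003]
wrist_force: [-0.3, 0.7, -0.3]
opening: 0.056
grip_force: 0.0
angle 70.18 off mm 29.065859676758564
angle 70.33 off mm 26.78638702560803
```

The lid stands at 70.2° with the arm clear of everything, so I'm handing in.

```bash
python3 -c "from station import ticket;print(ticket.close_job())"
```

```text
the job is handed in; nothing more can be done
None
```

The chest is open and handed in at about 26 s: I released the latch by feel, stopping once the lid popped about 2 mm, and the paddle sprang back down. I then swung the lid up by its black handle to about 70° (first try settled near 66°, so I regripped and added the rest); it stays up unaided, and the timer, amber jar and marker looked undisturbed, though I did not check the jars inside closely.

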